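Brake lever check on a used machine handlebar

ROBOT

A 6-joint arm with a two-finger parallel gripper is mounted at the origin on the work surface. World frame = base frame: x ahead of the robot, y to its left, z up, the work surface at z = 0. Lengths are in m, angles in degrees, forces in N, time in s.
With the tool pointing down it reaches from about 0.35 to 0.725 m from the base axis. Payload 4.3 kg.
Tool frame: the origin (TCP) lies midway between the tips of the shut fingers; the grasp point (between the pads) lies robot.grip_depth behind it (robot.grip_depth is the distance from the TCP to the grasp point, in m); z points along the fingers, y is the line along which they close (so a half turn about z gives the same grasp; the last joint's range is limited). The gripper opens to 85 mm and grips with 20 to 120 N. Pads are 22 mm wide; open, the fingers measure 114 mm over their backs; the gripper's body (76 mm by 85 mm) begins 54 mm behind the grasp point. The pads swing forward as they close: fully open they stand 13 mm farther back than shut.
Start: joints at [-74.33, 21.618, 4.641, 73.018, 0, 83.68], TCP at [0.215, -0.533, 0.231] pointing down, gripper open.
Joint ranges: [-156.06, 156.06], [-48.1, 94.91], [-58.44, 69.94], [-101.28, 121.22], [-78.64, 73.56], [-180, 180]. Speed limits (degrees/s): [147.25, 147.25, 180, 180, 180, 180].

INTERFACE

Orientations are given as a 3x3 rotation matrix whose columns are the frame's x, y, z axes.
In Python, from cell import status, cams, robot gives the robot as it stands.
- The arm moves only by the tool drive_tool, never from a script. Its arguments are lists of equal length, an entry for each row: "linear": the shift along the world's x, y, z in cm, a list of three; "twist": the turn, a rotation vector about the world's x, y, z in degrees, a list of three; "claw": the closure in counts, from 0 (fully open) to 255 (shut). In form: {"linear": [[x, y, z], ...], "twist": [[rx, ry, rz], ...], "claw": [claw, ...]}. A call has 1 to 20 rows; each row shifts and turns the commanded pose from where the row before left it; what a row does not reach is not made up. A row lasts 1/12 s, in which the tool goes at most 41.7 mm and 7.16 degrees, less where a joint would pass 70% of its speed; a pose out of reach is approached as far as the arm can. A call with a gripper value outside its range is refused whole. The fingers move at their own pace and stop on an object; "newtons" is the grip in N (left out, the last holds). Time passes only in rows, so rows that do not move let the fingers close. It gives the time, the measured TCP pose, the force, the opening and the grip force at its end, in the units of the state.
- status.state(): the state, without advancing time (a new reading comes with each control period).
- cams.grab_frame(name): name is "scene" or "side" or "wrist"; returns the picture (384x512x3 uint8, blue, green, red); there is no depth.
- cams.get_calibration(name): a dict with "vertical_fov" (degrees; the focal length in pixels is half the picture's height over the tangent of half this angle, whatever the lens; pixels are square), "cx", "cy" (the principal point, pixels), "rvec" (rotation vector, rad) and "tvec" (3), from world to camera coordinates, as OpenCV has them. Camera axes: x right, y down, z forward; pixel columns grow to the right and rows downward; lengths in m; the calibration is good to about 2 mm. A picture is of the moment at which its call begins: read the wrist's pose just before it. get_calibration takes no time and is no camera call; for the wrist camera it gives the pose at the moment of the call.
- robot.close_job(): hands the job in; it is judged then, once.
The state is a dict: "time": time; "joint_positions": joint angles; "qd": joint speeds; "joint_efforts": joint torques, N m; "tcp_pos": TCP position; "ee_rot": TCP orientation; "force": force on the tool from outside, world axes, zero at the start; "wrist_torque": the same for the moment, N m; "gripper_width": finger opening in m; "gripper_force": force on a finger pad.
Only numpy, scipy, OpenCV 4.12 (cv2) and the standard library are available. Lean on these libraries where they do the work, as an engineer would, in place of code of your own. Each camera call takes 0.05 s, during which the arm holds its last target. There are 200 camera calls.

TASK

Check the red brake lever among the used machine parts: with the outside of the fingers only, press the red lever in towards its bar until it comes up firmly against its stop, well short of the bar, without forcing it, hold it there for a good second, then let it spring fully back out. Then press the green button on the grey tester box all the way down to log it as passed, and move clear. Do not pinch the lever or touch the rubber grip, leave the black throttle lever and the red button alone, and neither move nor lift any of the loose tools and things lying about.

Things in the scene. Friction and masses are not known exactly. Their poses are not given: they have to be found in the camera images.
- brake_stand: Fixed stand with the red brake lever: green base plate 130 x 200 mm (all sizes here in mm), a post at y = -85 (158 tall, tallest part), level bar 26 across along y from -120 to +110 (black rubber grip, 34 across, from -15), centre 130 above the table. Origin: centre of the plate's underside; z up; the lever hangs on the -x side and is pressed towards +x. Position and yaw vary; it may be the left or the right stand.
- brake (a joint): Brake lever angle, rad: 0 fully out, 0.28 at its rigid stop, about 20 mm short of the grip. Vertical hinge at x = -40, y = -55 in the stand's frame. Return spring: about 2 N at brake_press starts it, 5 N brings it to the stop.
- brake_hinge (a point): Hinge of the red lever. Its blade: 18 tall, 11 thick, from 10 to 115 along its length, an 18 ball at the end. Point on the hinge axis, 130 above the table; y runs to the free end, x is the way it is pressed; turns with the lever. At rest its y is turned 0.36 rad anticlockwise (from above) from the stand's y; pressing turns it clockwise.
- brake_press (a point): Point on the outer (-x) face of the red blade, mid-height (130 above the table), 85 along it from the hinge: a good place to press. Same axes as brake_hinge: its x axis is the press direction at that moment. It travels about 24 to the stop.
- throttle_stand: The same stand and bar with a black throttle lever in place of the red one. Same frame and sizes; position and yaw vary. Leave alone.
- throttle_press (a point): The matching point on the outer face of the black throttle lever, 130 above the table. That lever has no spring and stands at any angle; it must stay as it is.
- tester: Grey tester box, 110 (x) x 150 (y) x 80 tall, fixed, with a green and a red button on top, both 76 apart along y. Origin: centre of its underside on the table. Position and yaw vary.
- pass_button (a joint): Green button's travel in m: 0 up, 0.007 fully down. Springs back; fully down takes 5 N.
- pass_button_top (a point): Centre of the green button's top face (36 across), 103 above the table when up. Pressed straight down.
- reject_button (a joint): Red button's travel in m: 0 up, 0.007 fully down. Not to be pressed.
- reject_button_top (a point): Centre of the red button's top face (36 across).
- grinder_a: Loose angle grinder, orange, 325 x 62 x 72 tall, 2 kg, lying along its x axis; origin under it, on the table.
- grinder_b: Another loose grinder, the same shape.
- wrench: Loose steel wrench, 170 long, lying along its x axis.
- screwdriver: Loose yellow-handled screwdriver, 180 long, lying along its x axis.
- spray_can: Loose upright spray can, 54 across, 150 tall; origin under its base.
- flange: Loose dark steel disc, 115 across, 6 thick, flat on the table.
There are look-alikes about, which are no part of the job. What is meant by the tester is not purple, and is the smaller of those in its own colour.

How it is judged (in metres and radians):
On the way, in this order (a step that is already met when the one before it is completed fails the run):
1. the fingers hold the red lever against its stop (0.235 rad or more) for 0.7 s (value of joint brake above 0.235 rad and contact force between the fingers and brake above 2 N), for 0.7 s.
2. the red lever is let fully back out (value of joint brake below 0.04 rad), for 0.1 s.
3. the green button is pressed down (value of joint pass_button above 0.0055 m and contact force between the fingers and tester above 1 N), for 0.05 s.
At the end, for the whole second after the job is handed in: The red lever is back out (below 0.04 rad), both buttons are up (within 2 mm), the black lever's press point is within 8 mm and every loose tool within 25 mm of where it started (value of joint brake below 0.04 rad and value of joint each of pass_button, reject_button below 0.002 m and distance of throttle_press from where it was at the start of the episode below 0.008 m and distance of each of grinder_a, grinder_b, wrench, screwdriver, spray_can, flange from where it was at the start of the episode below 0.025 m); the robot touches nothing.
It fails at once if the red lever is forced (over 40 N) (contact force between the fingers and brake above 40 N).
It fails at once if the lever is pinched (its inner side is touched) or the rubber grip is touched (contact force between the fingers and brake_c3 above 1 N or contact force between any of the arm, the fingers and brake_stand_c5 above 1 N).
It fails at once if the red button is pressed (value of joint reject_button above 0.003 m).
It fails at once if the black throttle lever is moved (distance of throttle_press from where it was at the start of the episode above 0.008 m).
It fails at once if a loose tool is moved or lifted (distance of any of grinder_a, grinder_b, wrench, screwdriver, spray_can, flange from where it was at the start of the episode above 0.025 m).
It also fails if it takes over 58 s, if anything falls off the work surface, if the arm or the gripper's body presses on something with over 40 N, if the wrist force passes 120 N, or if a joint passes its speed limit or range.

## Working session

There is one attempt and no reset: what is moved stays moved. The work goes in short steps, Python scripts to look and compute and a tool call to move; the robot and the scene stay as the last step left them, time stands still between calls to the robot, and variables do not carry over. Pictures are saved under pics/ and viewed, at most 10 in all, crops included, and the job is handed in when it is done.

Besides the shell and the picture viewer there is one more tool, called after ">>>" as name(argument=value, ...) on one line, values as JSON. drive_tool: Moves the arm, as the interface text tells. Its arguments: {"type":"object","properties":{"linear":{"type":"array","items":{"type":"array","items":{"type":"number"}}},"twist":{"type":"array","items":{"type":"array","items":{"type":"number"}}},"claw":{"type":"array","items":{"type":"number"}},"newtons":{"type":"number"}},"required":["linear","twist","claw"]}

```bash
mkdir -p pics
cat > h.py <<'E'
import numpy as np, cv2
from cell import status, cams, robot
def cal(n):
    c=cams.get_calibration(n); R,_=cv2.Rodrigues(np.array(c["rvec"],float)); f=192/np.tan(np.radians(c["vertical_fov"])/2)
    return R,np.array(c["tvec"],float).ravel(),f,c["cx"],c["cy"]
def plane(C,u,v,z):
    R,t,f,cx,cy=C; o=-R.T@t; d=R.T@np.array([(u-cx)/f,(v-cy)/f,1]); return (o+d*(z-o[2])/d[2])
def proj(C,p):
    R,t,f,cx,cy=C; q=R@np.array(p,float)+t; return np.array([cx+f*q[0]/q[2],cy+f*q[1]/q[2]])
E
python3 - <<'E'
from h import *
import json
for n in ["scene","side"]:
    im=cams.grab_frame(n); cv2.imwrite(f"pics/{n}0_raw.png",im)
    cv2.imwrite(f"pics/{n}0.png",cv2.resize(im,(800,600),interpolation=cv2.INTER_CUBIC))
    C=cal(n); print(n,C[2:], -C[0].T@C[1], C[0][2], cams.get_calibration(n).keys())
s=status.state(); print(s["tcp_pos"],s["ee_rot"],s["time"],robot.grip_depth)
E
```

```text
scene (np.float64(438.2530147643783), 247.93522261769374, 188.84856895799072) [ 1.20832097 -0.74563608  1.04645519] [-0.54478147  0.5135464  -0.66293532] dict_keys(['vertical_fov', 'cx', 'cy', 'rvec', 'tvec'])
side (np.float64(398.6988384484146), 259.41884705719013, 183.8527379574341) [0.16253976 0.9785474  0.72550809] [ 0.22196923 -0.82726294 -0.51610627] dict_keys(['vertical_fov', 'cx', 'cy', 'rvec', 'tvec'])
[ 0.21515757 -0.53258632  0.23044751] [[ 9.27260259e-01  3.74417099e-01 -4.97615894e-04]
 [ 3.74417372e-01 -9.27258562e-01  1.78643032e-03]
 [ 2.07451458e-04 -1.84280187e-03 -9.99998281e-01]] 0.1 0.0187
```

View pics/scene0.png

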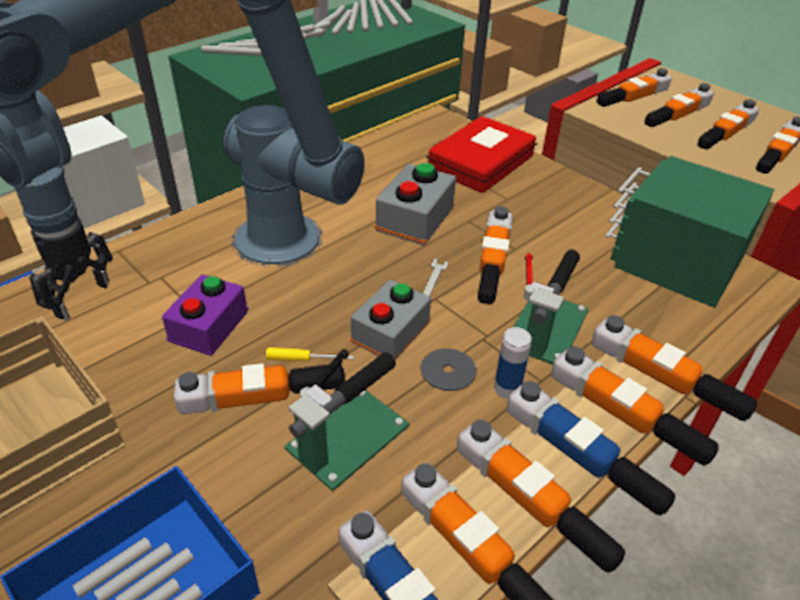

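View pics/side0.png

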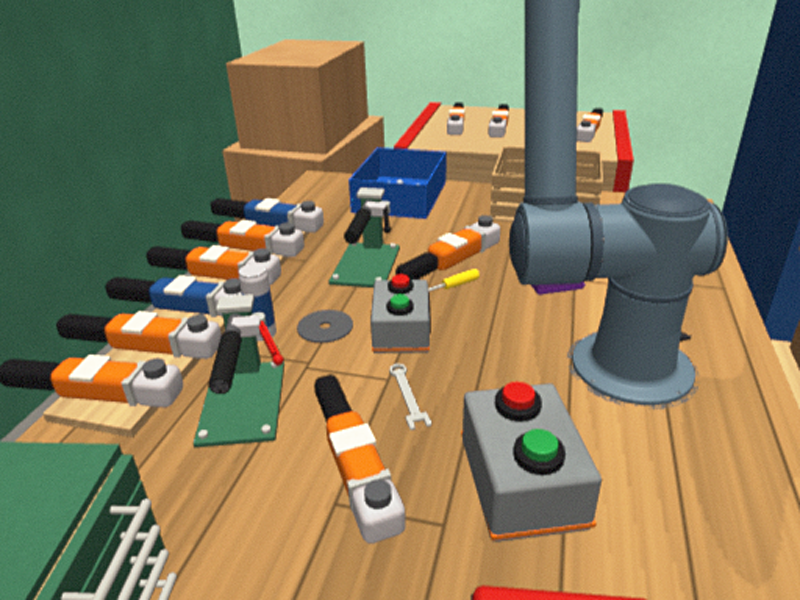

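The scene view shows the red lever on the right-hand stand, with its ball at (529,257) and the post at (545,300). The middle grey box has its green button at (402,292) and red at (381,312). A second, probably bigger, grey box is at (415,200). In the side view the red lever runs from (262,322) to (278,359), the middle tester's green button is at (400,303), and the big box is in front.

```bash
cat > m.py <<'E'
from h import *
S=cv2.imread("pics/scene0_raw.png"); D=cv2.imread("pics/side0_raw.png"); CS,CD=cal("scene"),cal("side")
k=512/800
def mask(im,col,box):
    h=cv2.cvtColor(im,cv2.COLOR_BGR2HSV).astype(int); H,s,v=h[...,0],h[...,1],h[...,2]
    m=((H<8)|(H>172))&(s>150)&(v>80) if col=="r" else (H>50)&(H<80)&(s>130)&(v>(95 if col=="g" else 40))
    o=np.zeros(m.shape,np.uint8); x0,y0,x1,y1=[int(a*k) for a in box]; o[y0:y1,x0:x1]=m[y0:y1,x0:x1]; return o
def big(m):
    n,l,st,c=cv2.connectedComponentsWithStats(m); i=1+np.argmax(st[1:,4]); return (l==i).astype(np.uint8),c[i]
def tri(a,b):
    P=[np.c_[C[0],C[1]] for C in (CS,CD)]
    n=[(np.array(p,float)-[C[3],C[4]])/C[2] for p,C in ((a,CS),(b,CD))]
    X=cv2.triangulatePoints(P[0],P[1],n[0].reshape(2,1),n[1].reshape(2,1)).ravel(); return X[:3]/X[3]
if __name__=="__main__":
    np.set_printoptions(precision=4,suppress=True)
    B={"mid g":("g",(385,280,420,302),(380,290,420,312)),"mid r":("r",(365,300,396,325),(380,272,420,292)),
       "big g":("g",(405,160,440,182),(515,425,565,460)),"big r":("r",(390,180,425,200),(490,375,545,415))}
    for n,(c,a,b) in B.items():
        _,pa=big(mask(S,c,a)); _,pb=big(mask(D,c,b)); print(n,pa/k,pb/k,tri(pa,pb),plane(CS,*pa,.1),plane(CD,*pb,.1))
    for im,C,box,n in ((S,CS,(515,245,545,300),"S"),(D,CD,(252,312,290,370),"D")):
        m,c=big(mask(im,"r",box)); ys,xs=np.nonzero(m)
        for e in (ys.argmin(),ys.argmax()): print(n,"lever end",(xs[e]/k,ys[e]/k),plane(C,xs[e],ys[e],.13))
    for im,C,box,n in ((D,CD,(185,335,300,450),"D plate"),(S,CS,(480,285,600,370),"S plate"),(S,CS,(270,380,420,495),"S plate2")):
        m,c=big(mask(im,"p",box)); ct=max(cv2.findContours(m,0,2)[0],key=cv2.contourArea)
        q=cv2.approxPolyDP(ct,4,True)[:,0]
        print(n,[(np.round(p/k),plane(C,*p,.008)[:2].round(3)) for p in q])
E
python3 m.py
python3 - <<'E'
import cv2
a=cv2.imread("pics/scene0_raw.png")[150:245,300:400];b=cv2.imread("pics/side0_raw.png")[185:290,115:215]
o=[cv2.resize(i,(400,400),interpolation=cv2.INTER_CUBIC) for i in(a,b)]
cv2.imwrite("pics/crop.png",cv2.hconcat(o))
E
```

```text
mid g [401.127  288.9344] [399.0704 300.1978] [0.4329 0.0233 0.0988] [0.4351 0.0225 0.1   ] [0.4315 0.0241 0.1   ]
mid r [380.5675 309.7162] [400.0355 280.0071] [ 0.4509 -0.0516  0.0974] [ 0.4546 -0.0532  0.1   ] [ 0.4487 -0.0489  0.1   ]
big g [424.5739 167.6989] [540.2615 443.3582] [0.1515 0.3685 0.1291] [0.1196 0.4038 0.1   ] [0.1499 0.3375 0.1   ]
big r [408.2741 187.6243] [518.1048 394.9698] [0.1885 0.2757 0.1258] [0.1615 0.3043 0.1   ] [0.1887 0.2444 0.1   ]
S lever end (np.float64(526.5625), np.float64(253.125)) [0.5528 0.2864 0.13  ]
S lever end (np.float64(526.5625), np.float64(282.8125)) [0.6165 0.2077 0.13  ]
D lever end (np.float64(260.9375), np.float64(320.3125)) [0.6346 0.1825 0.13  ]
D lever end (np.float64(276.5625), np.float64(364.0625)) [0.5574 0.2891 0.13  ]
D plate [(array([253., 342.]), array([0.713, 0.094]))]
S plate [(array([581., 320.]), array([0.699, 0.326]))]
S plate2 [(array([386., 442.]), array([ 0.655, -0.218])), (array([380., 448.]), array([ 0.658, -0.236]))]
```

View pics/crop.png

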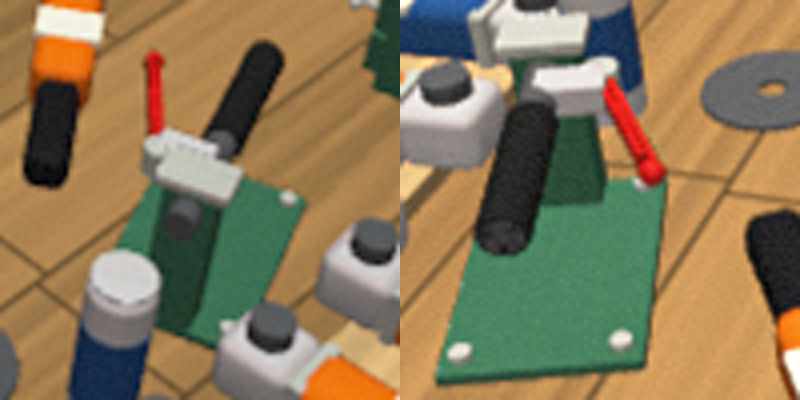

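The crop shows the ball at about (153,60) in the scene half and (651,172) in the side half. The hinge knob is at (155,150) and (605,65). The side plate corners are (438,372), (640,362) and (665,180).

Run:
```python
from m import *
np.set_printoptions(precision=4,suppress=True)
s=lambda x,y:(300+x/4,150+y*95/400); d=lambda x,y:(115+(x-400)/4,185+y*105/400)
b=tri(s(153,60),d(651,172)); h=tri(s(155,150),d(605,65)); print("ball",b,plane(CS,*s(153,60),.13),plane(CD,*d(651,172),.13)); print("hinge",h)
c=[plane(CD,*d(*p),.008) for p in((438,372),(640,362),(665,180))]; print("corners",c)
e=c[1]-c[2]; yawp=np.arctan2(e[1],e[0]); print("plate y dir",np.degrees(yawp),np.linalg.norm(e),"w",np.linalg.norm(c[0]-c[1]))
v=b-h; print("lever dir",np.degrees(np.arctan2(v[1],v[0])),np.linalg.norm(v[:2]))
cen=(c[0]+c[2])/2; print("centre",cen)
y=np.array([np.cos(yawp),np.sin(yawp)]); x=np.array([y[1],-y[0]])
H=cen[:2]-.04*x-.055*y; L=yawp+.36; ly=np.array([np.cos(L),np.sin(L)]); lx=np.array([ly[1],-ly[0]])
print("hinge by plate",H,"ball",H+.118*ly,"leverdir",np.degrees(L)); print("press",H+.085*ly-.0055*lx,"lx",lx)
print("tcp down base dist", np.linalg.norm(H+.085*ly))
for n,z,box in (("tools",0,0),):
    for p in ((245,212),(332,190)): pass
print("can",plane(CS,513*k,385*k,0),plane(CS,517*k,337*k,.15),"grinder top",plane(CS,487*k,290*k,.03),plane(CS,500*k,215*k,.07))
```

```text
ball [0.5618 0.2791 0.1299] [0.5635 0.2798 0.13  ] [0.5603 0.2783 0.13  ]
hinge [0.638  0.1834 0.139 ]
corners [array([0.6836, 0.3622, 0.008 ]), array([0.5636, 0.3254, 0.008 ]), array([0.6275, 0.1419, 0.008 ])]
plate y dir 109.21004901366686 0.19436714756600312 w 0.12552004471863462
lever dir 128.4949693932733 0.12232445513591383
centre [0.6555 0.252  0.008 ]
hinge by plate [0.6359 0.1869] ball [0.5603 0.2775] leverdir 129.83652963837648
press [0.5772 0.2487] lx [0.7679 0.6406]
tcp down base dist 0.6337523408829518
can [0.7171 0.0719 0.    ] [0.7166 0.0512 0.15  ] grinder top [0.5087 0.2238 0.03  ] [0.3679 0.425  0.07  ]
```

>>> drive_tool(linear=[[1.25,2.9,0.3],[1.25,2.9,0.3],[1.25,2.9,0.3],[1.25,2.9,0.3],[1.25,2.9,0.3],[1.25,2.9,0.3],[1.25,2.9,0.3],[1.25,2.9,0.3],[1.25,2.9,0.3],[1.25,2.9,0.3],[1.25,2.9,0],[1.25,2.9,0],[1.25,2.9,0],[1.25,2.9,0],[1.25,2.9,0],[1.25,2.9,0],[1.25,2.9,0],[1.25,2.9,0],[1.25,2.9,0],[1.25,2.9,0]], twist=[[0,0,7.1],[0,0,7.1],[0,0,7.1],[0,0,7.1],[0,0,7.1],[0,0,7.1],[0,0,7.1],[0,0,7.1],[0,0,7.1],[0,0,7.1],[0,0,7.1],[0,0,7.1],[0,0,7.1],[0,0,7.1],[0,0,7.1],[0,0,7.1],[0,0,7.1],[0,0,7.1],[0,0,7.1],[0,0,7.1]], claw=[255,255,255,255,255,255,255,255,255,255,255,255,255,255,255,255,255,255,255,255], newtons=40)

```text
time: 1.77
tcp_pos: [0.4653, 0.0484, 0.261]
ee_rot: [[-0.963, 0.27, -0.001], [0.27, 0.963, -0.0], [0.001, -0.0, -1.0]]
force: [0.5, -0.1, -0.1]
gripper_width: -0.0002
gripper_force: 0.0
```

>>> drive_tool(linear=[[1.2,2.7,0],[1.2,2.7,0],[1.2,2.7,0],[1.2,2.7,0],[1.2,2.7,0],[1.2,2.7,0],[0,0,0],[0,0,0]], twist=[[0,0,7.1],[0,0,7.1],[0,0,7.1],[0,0,7.1],[0,0,7.1],[0,0,7.1],[0,0,0],[0,0,0]], claw=[255,255,255,255,255,255,255,255])

```text
time: 2.43
tcp_pos: [0.5372, 0.2098, 0.2603]
ee_rot: [[-0.894, -0.449, -0.002], [-0.449, 0.894, -0.001], [0.002, 0.0, -1.0]]
force: [-0.1, -0.2, -1.4]
gripper_width: 0.0002
gripper_force: 0.0
```

Run:
```python
from h import *
s=status.state(); print(s["tcp_pos"],s["joint_positions"])
C=cal("wrist"); im=cams.grab_frame("wrist"); cv2.imwrite("pics/w1.png",im)
h=cv2.cvtColor(im,cv2.COLOR_BGR2HSV); m=(((h[...,0]<6)|(h[...,0]>174))&(h[...,1]>170)&(h[...,2]>80)).astype(np.uint8)
n,l,st,c=cv2.connectedComponentsWithStats(m)
print(-C[0].T@C[1])
for i in range(1,n):
    if st[i,4]>80:
        P=np.array([plane(C,u,v,.134)[:2] for v,u in np.argwhere(l==i)[::5]]); mu=P.mean(0); w,V=np.linalg.eigh(np.cov((P-mu).T)); t=(P-mu)@V[:,1]
        print(st[i],c[i],mu,"dir",np.degrees(np.arctan2(V[1,1],V[0,1])),mu+V[:,1]*t.min(),mu+V[:,1]*t.max())
```

```text
[0.53718141 0.20983223 0.2602528 ] [ 1.50406681e+01  2.16725059e+01  8.97818353e+00  7.74045347e+01
 -1.05606074e-02 -1.16231430e+01]
[0.46946865 0.17666628 0.40250034]
[267 229  50  23 730] [292.43424658 240.26849315] [0.56632158 0.26662441] dir 124.75005306644088 [0.57941417 0.24775157] [0.55499166 0.2829564 ]
[190 248  35  21 458] [206.55676856 258.930131  ] [0.61770967 0.2058527 ] dir 135.28882552278196 [0.62822575 0.19544212] [0.60543579 0.21800346]
```

View pics/w1.png

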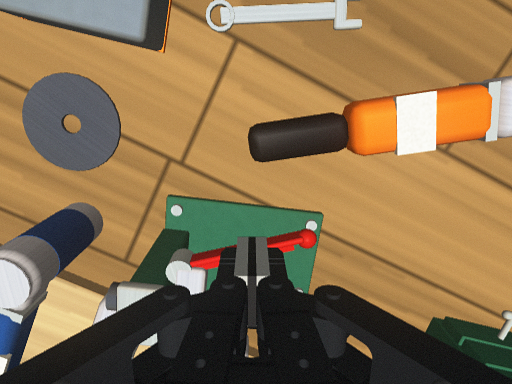

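The wrist view shows the lever from (190,262) to the ball at (308,239), with the shut fingers beside its outer face. The grinder handle is well clear at (300,137), so I'll descend.

>>> drive_tool(linear=[[0,0,-3],[0,0,-3],[0,0,-3],[0,0,-3],[0,0,-2.8],[1.2,0.9,0],[1.2,0.9,0],[0,0,0],[0,0,0]], twist=[[0,0,0],[0,0,0],[0,0,0],[0,0,0],[0,0,0],[0,0,0],[0,0,0],[0,0,0],[0,0,0]], claw=[255,255,255,255,255,255,255,255,255])

```text
time: 3.23
tcp_pos: [0.5614, 0.2257, 0.1135]
ee_rot: [[-0.895, -0.446, 0.0], [-0.446, 0.895, -0.0], [0.0, -0.0, -1.0]]
force: [0.1, 0.2, -0.1]
gripper_width: 0.0003
gripper_force: 0.0
```

>>> drive_tool(linear=[[0.25,0.2,0],[0.25,0.2,0],[0.25,0.2,0],[0.25,0.2,0],[0.25,0.2,0],[0.25,0.2,0],[0,0,0],[0,0,0]], twist=[[0,0,0],[0,0,0],[0,0,0],[0,0,0],[0,0,0],[0,0,0],[0,0,0],[0,0,0]], claw=[255,255,255,255,255,255,255,255])

```text
time: 3.9
tcp_pos: [0.5761, 0.2388, 0.1133]
ee_rot: [[-0.894, -0.448, -0.001], [-0.448, 0.894, -0.0], [0.001, 0.0, -1.0]]
force: [-2.0, -1.0, 1.4]
gripper_width: -0.0001
gripper_force: 1.1
```

>>> drive_tool(linear=[[0.24,0.15,0],[0.24,0.15,0],[0.24,0.15,0],[0.24,0.15,0],[0.26,0.13,0],[0.26,0.13,0],[0,0,0],[0,0,0]], twist=[[0,0,0],[0,0,0],[0,0,0],[0,0,0],[0,0,0],[0,0,0],[0,0,0],[0,0,0]], claw=[255,255,255,255,255,255,255,255])

```text
time: 4.57
tcp_pos: [0.5899, 0.2479, 0.1129]
ee_rot: [[-0.894, -0.448, -0.003], [-0.448, 0.894, 0.001], [0.002, 0.002, -1.0]]
force: [-6.5, 0.8, 3.0]
gripper_width: -0.0001
gripper_force: 2.9
```

>>> drive_tool(linear=[[0.14,0.06,0],[0.14,0.06,0],[0,0,0],[0,0,0]], twist=[[0,0,0],[0,0,0],[0,0,0],[0,0,0]], claw=[255,255,255,255])

```text
time: 4.9
tcp_pos: [0.5919, 0.249, 0.1128]
ee_rot: [[-0.894, -0.448, -0.004], [-0.448, 0.894, 0.0], [0.004, 0.002, -1.0]]
force: [-8.0, 1.0, 3.4]
gripper_width: 0.0001
gripper_force: 3.7
```

Run:
```python
from h import *
H=np.array([.637,.185])
out=[]
for n in ("side","scene","wrist"):
    C=cal(n); im=cams.grab_frame(n)
    a,b=np.array([.57,.28,.13]),0
    u,v=proj(C,[.585,.26,.13]).astype(int); v0,u0=max(v-60,0),max(u-60,0)
    out.append(cv2.resize(im[v0:v0+120,u0:u0+120],(260,260),interpolation=cv2.INTER_CUBIC))
    print(n,u0,v0)
    h=cv2.cvtColor(im,cv2.COLOR_BGR2HSV); m=(((h[...,0]<6)|(h[...,0]>174))&(h[...,1]>150)&(h[...,2]>70)).astype(np.uint8)
    q=[]
    for y,x in np.argwhere(m):
        p=plane(C,x,y,.132)[:2]-H; r=np.hypot(*p)
        if r<.13: q.append((r,np.degrees(np.arctan2(p[1],p[0]))))
    q=np.array(q)
    if len(q): t=q[q[:,0]>.105]; print(n,len(q),len(t),t[:,1].mean() if len(t) else 0, q[:,0].max())
cv2.imwrite("pics/c2.png",cv2.hconcat(out)); s=status.state(); print(s["tcp_pos"],s["force"])
```

```text
side 111 164
side 96 36 113.52613410999247 0.12888917281497803
scene 279 109
scene 69 22 112.85916829244293 0.1293621945728343
wrist 219 212
wrist 1503 17 118.43216437084112 0.12553582367025054
[0.59188338 0.24899665 0.11284876] [-9.1312584   0.25851532  4.5005182 ]
```

View pics/c2.png

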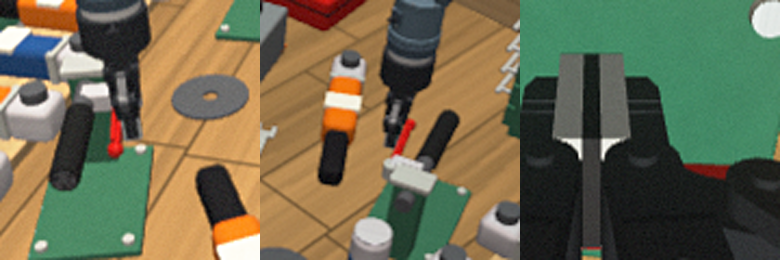

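The crops show the lever swung in to about 113°, i.e. 16° from its rest angle, with a clear gap to the grip. The force is rising, so it is at or near the stop. I'll nudge it a little and hold.

>>> drive_tool(linear=[[0.1,0.04,0],[0.1,0.04,0],[0,0,0],[0,0,0],[0,0,0],[0,0,0]], twist=[[0,0,0],[0,0,0],[0,0,0],[0,0,0],[0,0,0],[0,0,0]], claw=[255,255,255,255,255,255])

```text
time: 5.55
tcp_pos: [0.5921, 0.2491, 0.1128]
ee_rot: [[-0.894, -0.448, -0.007], [-0.448, 0.894, -0.001], [0.007, 0.002, -1.0]]
force: [-12.4, -1.9, 7.4]
gripper_width: -0.0
gripper_force: 6.2
```

TCP stopped moving while the force rose to 14 N, so the lever is firmly on its stop. I'll hold it there.

>>> drive_tool(linear=[[0,0,0],[0,0,0],[0,0,0],[0,0,0],[0,0,0],[0,0,0],[0,0,0],[0,0,0],[0,0,0],[0,0,0],[0,0,0],[0,0,0],[0,0,0],[0,0,0]], twist=[[0,0,0],[0,0,0],[0,0,0],[0,0,0],[0,0,0],[0,0,0],[0,0,0],[0,0,0],[0,0,0],[0,0,0],[0,0,0],[0,0,0],[0,0,0],[0,0,0]], claw=[255,255,255,255,255,255,255,255,255,255,255,255,255,255])

```text
time: 6.72
tcp_pos: [0.592, 0.2491, 0.1128]
ee_rot: [[-0.894, -0.448, -0.007], [-0.448, 0.894, -0.001], [0.007, 0.002, -1.0]]
force: [-13.3, -1.9, 7.6]
gripper_width: 0.0001
gripper_force: 6.2
```

>>> drive_tool(linear=[[-0.5,-0.3,0],[-0.5,-0.3,0],[-0.5,-0.3,0],[-0.5,-0.3,0],[-0.7,-0.6,0],[-0.7,-0.6,0],[-0.7,-0.6,0],[0,0,0],[0,0,0],[0,0,3],[0,0,3],[0,0,3],[0,0,3],[0,0,0],[0,0,0]], twist=[[0,0,0],[0,0,0],[0,0,0],[0,0,0],[0,0,0],[0,0,0],[0,0,0],[0,0,0],[0,0,0],[0,0,0],[0,0,0],[0,0,0],[0,0,0],[0,0,0],[0,0,0]], claw=[255,255,255,255,255,255,255,255,255,255,255,255,255,255,255])

```text
time: 7.97
tcp_pos: [0.5577, 0.2203, 0.236]
ee_rot: [[-0.894, -0.448, 0.007], [-0.448, 0.894, 0.002], [-0.007, -0.001, -1.0]]
force: [-0.5, -0.9, -0.4]
gripper_width: 0.0001
gripper_force: 0.0
```

Run:
```python
from h import *
H=np.array([.637,.185])
for n in ("side","scene"):
    C=cal(n); im=cams.grab_frame(n); raw=cv2.imread(f"pics/{n}0_raw.png")
    for im in (raw,im):
        h=cv2.cvtColor(im,cv2.COLOR_BGR2HSV); m=(((h[...,0]<6)|(h[...,0]>174))&(h[...,1]>150)&(h[...,2]>70)).astype(np.uint8)
        q=[]
        for y,x in np.argwhere(m):
            p=plane(C,x,y,.132)[:2]-H; r=np.hypot(*p)
            if .105<r<.135: q.append(np.degrees(np.arctan2(p[1],p[0])))
        print(n,len(q),np.mean(q))
s=status.state(); print(s["tcp_pos"],s["force"])
```

```text
side 39 129.16827405073786
side 38 129.24878226507923
scene 15 127.88449767570839
scene 15 127.88449767570839
[0.55532824 0.21957094 0.23264287] [-0.39994929  0.06956993 -0.11397898]
```

The lever is back at its starting angle. Next is the green button at about (0.433, 0.0235).

>>> drive_tool(linear=[[-1.5,-2.4,0],[-1.5,-2.4,0],[-1.5,-2.4,0],[-1.5,-2.4,0],[-1.5,-2.4,0],[-1.5,-2.4,0],[-1.6,-2.6,0],[-1.6,-2.6,0],[0,0,-3],[0,0,-3],[0,0,-3],[0,0,-1.6],[0,0,0],[0,0,0]], twist=[[0,0,0],[0,0,0],[0,0,0],[0,0,0],[0,0,0],[0,0,0],[0,0,0],[0,0,0],[0,0,0],[0,0,0],[0,0,0],[0,0,0],[0,0,0],[0,0,0]], claw=[255,255,255,255,255,255,255,255,255,255,255,255,255,255])

```text
time: 9.23
tcp_pos: [0.431, 0.0236, 0.1257]
ee_rot: [[-0.894, -0.448, -0.005], [-0.448, 0.894, 0.0], [0.004, 0.003, -1.0]]
force: [0.2, 0.2, 1.0]
gripper_width: 0.0001
gripper_force: 0.0
```

Run:
```python
from h import *
s=status.state(); print(s["tcp_pos"],s["force"])
for n in("wrist","side"):
    C=cal(n); im=cams.grab_frame(n); u,v=proj(C,[.433,.0235,.103]); print(n,u,v,proj(C,s["tcp_pos"]))
    if n=="wrist": w=im
    else: c=cv2.resize(im[130:250,200:320],(288,384))
cv2.imwrite("pics/b.png",cv2.hconcat([w,c]))
```

```text
[0.43099781 0.0235862  0.12574502] [0.24649774 0.16324745 0.9832488 ]
wrist 248.26513369486074 238.84917738727677 [249.93357948 255.73256252]
side 254.9425142709902 191.10708827590466 [255.37543397 184.57443924]
```

View pics/b.png

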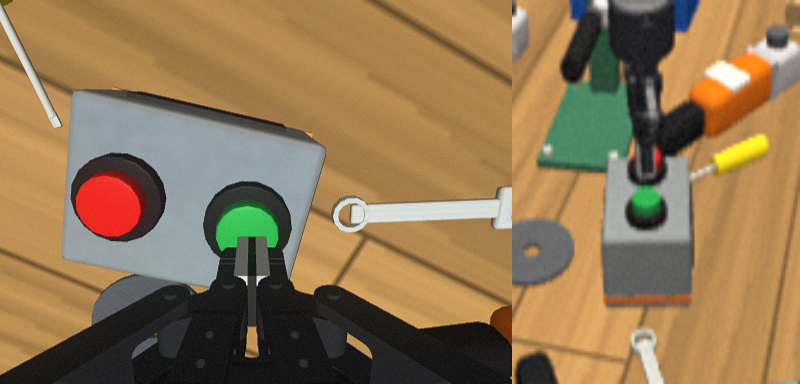

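The shut fingers are over the green button at (247,228) in the wrist view, well clear of the red one at (108,205). I'll press straight down.

>>> drive_tool(linear=[[0,0,-1],[0,0,-1],[0,0,-0.3],[0,0,-0.3],[0,0,-0.3],[0,0,-0.2],[0,0,0],[0,0,0]], twist=[[0,0,0],[0,0,0],[0,0,0],[0,0,0],[0,0,0],[0,0,0],[0,0,0],[0,0,0]], claw=[255,255,255,255,255,255,255,255])

```text
time: 10.0
tcp_pos: [0.4337, 0.0234, 0.097]
ee_rot: [[-0.894, -0.448, 0.002], [-0.448, 0.894, 0.0], [-0.001, -0.001, -1.0]]
force: [0.1, 0.7, 3.8]
gripper_width: 0.0
gripper_force: 2.2
```

>>> drive_tool(linear=[[0,0,-0.2],[0,0,-0.2],[0,0,0],[0,0,0],[0,0,0]], twist=[[0,0,0],[0,0,0],[0,0,0],[0,0,0],[0,0,0]], claw=[255,255,255,255,255])

```text
time: 10.42
tcp_pos: [0.4339, 0.0234, 0.0956]
ee_rot: [[-0.894, -0.448, 0.003], [-0.448, 0.894, -0.0], [-0.003, -0.002, -1.0]]
force: [-9.5, 0.8, 30.1]
gripper_width: -0.0
gripper_force: 15.3
```

The button has bottomed out: the force jumped to 30 N and the TCP stopped at 0.0956. Now I'll retreat.

>>> drive_tool(linear=[[0,0,0.5],[0,0,2],[0,0,3],[0,0,3],[0,0,3],[0,0,3],[0,0,0],[0,0,0],[0,0,0],[0,0,0],[0,0,0],[0,0,0]], twist=[[0,0,0],[0,0,0],[0,0,0],[0,0,0],[0,0,0],[0,0,0],[0,0,0],[0,0,0],[0,0,0],[0,0,0],[0,0,0],[0,0,0]], claw=[255,255,255,255,255,255,255,255,255,255,255,255])

```text
time: 11.42
tcp_pos: [0.4321, 0.0235, 0.2361]
ee_rot: [[-0.894, -0.448, -0.003], [-0.448, 0.894, 0.0], [0.002, 0.001, -1.0]]
force: [-1.1, 0.1, 0.0]
gripper_width: 0.0
gripper_force: 0.0
```

Run:
```python
from h import *
s=status.state(); print(s["tcp_pos"],s["force"])
print(robot.close_job())
```

```text
[0.43205418 0.02345919 0.23612101] [-1.06374645  0.14284292  0.02930954]
the job is handed in; nothing more can be done
None
```

I pressed the red lever to its stop, held it for over a second and let it spring fully back, then pressed the green button all the way down, moved the arm clear and handed the job in; no verdict came back.

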